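# Shut the red air valve under the sliding cover

## Task

The air line marked with the red handle has to be isolated: push the yellow cover of the grey valve box back by its black lip, all the way to its stop, so that the valves underneath are open to view, and then push the red valve handle a quarter turn clockwise until it is fully shut. Only push: do not lift the cover. Leave the blue handle and the things standing around the box where they are, and finish clear of everything.

Things in the scene. Friction and masses are not known exactly. Their poses are not given: they have to be found in the camera images.
- box: Grey steel box fixed to the bench, 330 (x) x 300 (y) x 95 mm. Origin: centre of underside; -x side faces the robot, turned up to 20 deg. Valve compartment, open on top: x -155 to -15, y -130 to +130 mm; floor 6, front wall 83, side walls 85 mm above the bench. A dark deck 82 mm high closes the rest. The cover lies on the side walls between guides 95 mm high; cross strips at both ends stop it.
- cover: Yellow loose cover, 155 (x) x 284 (y) x 5 mm, 0.3 to 0.65 kg; slides along the box's x with a few N, 3 mm play each side. Origin: centre of underside, 85 mm above the bench; axes as the box's. It starts at x -75 to -45 mm in the box's frame, over the valves; at its rear stop its origin is at x +82 mm.
- lip (a point): Centre of the black upright push lip on the cover, at cover x -40 mm, y 0; the point is 107 mm above the bench. The lip is 10 mm thick (x), 110 mm long (y) and rises from the cover's top face (90 mm above the bench) to 125 mm. Push it on its robot side, towards the box's +x.
- red_pivot (a point): Turning axis of the red handle, at mid-height of the handle, 61 mm above the bench; axes as the box's. It lies at x -50 mm in the box's frame and y -65 or +40 mm (the red and blue valves change places).
- red_tip (a point): Free end of the red handle, on its mid-line at mid-height, 61 mm above the bench, 72 mm from the axis. The red sleeve is 18 mm wide, 18 mm tall (52 to 70 mm above the bench) and runs from 17 to 72 mm from the axis. Brass valve body and pipe below it reach at most 43 mm above the bench.
- red_handle (a joint): Angle of the red handle (rad): 0 = open, pointing along the box's -x (to the robot, in line with the pipe); grows clockwise seen from above; pi/2 = shut, at its stop, pointing along the box's +y. Starts at 0 to 0.35. Stiff hinge (0.12 N m, some 2.5 N at 50 mm), no spring: it stays where it is left.
- blue_tip (a point): Free end of the blue handle, the same valve as the red one but with a blue sleeve, to be left alone; 72 mm from its axis, 61 mm above the bench; it starts turned 0 to 0.3 rad clockwise from the open direction.
- jar: White jar with orange cap, 64 mm diameter, 85 mm tall, loose, upright beside the box. Origin: centre of its underside.
- tube: Upright steel tube offcut, 38 mm diameter, 90 mm tall, loose, on the bench beside the box. Origin: centre of its underside.
- screwdriver: Screwdriver with a green handle, 190 mm long, lying loose on the bench beside the box. Origin: near its middle, on the bench; its x runs towards the blade.
Not all that is in view belongs to the job. There is more than one size of the jar; the one meant has the size given above.

How it is judged:
By the outcome, as a careful person would: the job done as asked, in the order asked, and still so for the second after the job is handed in, with the robot touching nothing.
It also fails if it takes over 45 s, if anything falls off the work surface, if the arm or the gripper's body presses on something with over 40 N, if the wrist force passes 120 N, or if a joint passes its speed limit or range.

## Robot

A 6-joint arm with a two-finger parallel gripper is mounted at the origin on the work surface. World frame = base frame: x ahead of the robot, y to its left, z up, the work surface at z = 0. Lengths are in mm, angles in rad, forces in N, time in s.
With the tool pointing down it reaches from about 275 to 825 mm from the base axis. Payload 4.9 kg.
Tool frame: the origin (TCP) lies at the very end of the fingers, on their centre line; the grasp point (between the pads) lies 19 mm behind it; z points along the fingers, y is the line along which they close (so a half turn about z gives the same grasp; the last joint's range is limited). The gripper opens to 85 mm and grips with 20 to 120 N. Pads are 22 mm wide; open, the fingers measure 114 mm over their backs; the gripper's body (76 mm by 85 mm) begins 54 mm behind the grasp point. The pads swing forward as they close: fully open they stand 13 mm farther back than shut.
Start: joints at [1.056, 0.326, -0.193, 1.052, 0, 1.437], TCP at [204.411, 510.622, 231.281] pointing down, gripper open.
Joint ranges: [-2.65, 2.65], [-0.97, 1.79], [-1.3, 1.35], [-1.93, 2.1], [-1.47, 1.37], [-3.14, 3.14]. Speed limits (rad/s): [2.57, 2.57, 3.14, 3.14, 3.14, 3.14].

## Interface

Orientations are given as [roll, pitch, yaw] about the fixed x, y, z axes, in that order (R = Rz(yaw) Ry(pitch) Rx(roll)).
In Python, from bench import bot, solve_ik, imaging gives the robot as it stands. Calls block until the motion is done:
- bot.move_ptp(position, orientation): joint-space move of the TCP to a pose.
- bot.movel(position, rot=None, max_speed=150, threshold=None): straight line of the TCP; rot=None keeps the orientation; max_speed is the mean speed in mm/s. With threshold (N) it stops when the force on the tool has changed by that much, and returns True; else False.
- bot.move_j(angles): joint-space move.
- bot.grip(opening, effort=None): opening from 0.0 (shut) to 1.0 (fully open); effort is the grip in N (None keeps the last); returns when the fingers have stopped.
- bot.dwell(seconds).
- solve_ik(position, orientation): joint angles nearest the present ones, or None.
- bot.get_state(): the state.
- imaging.capture(name): name is "side" or "top"; returns the picture (384x512x3 uint8, blue, green, red); there is no depth.
- imaging.camera_model(name): a dict with "K" (3x3 intrinsics, pixels), "position" and "rotation" of the camera in the world. Camera axes: x right, y up, looking along -z (the intrinsics and any distortion apply to the point x, -y, -z); pixel columns grow to the right and rows downward; lengths in mm; the calibration is good to about 2 mm. A picture is of the moment at which its call begins. camera_model takes no time and is no camera call.
A pose or a line that the arm cannot do raises bot.IKError and nothing moves.
- bot.sign_off(): hands the job in; it is judged then, once.
The state is a dict: "t": time; "qpos": joint angles; "joint_velocities": joint speeds; "effort": joint torques, N m; "tcp_pos": TCP position; "orientation": TCP orientation; "contact_force": force on the tool from outside, world axes, zero at the start; "wrist_torque": the same for the moment, N m; "opening": opening from 0.0 (shut) to 1.0 (fully open); "gripper_force": force on a finger pad.
Only numpy, scipy, OpenCV 4.12 (cv2) and the standard library are available. Lean on these libraries where they do the work, as an engineer would, in place of code of your own. Each camera call takes 0.05 s, during which the arm holds its last target. There are 200 camera calls.

## Working session

There is one attempt and no reset: what is moved stays moved. The work goes in short steps, each a Python script; the robot and the scene stay as the last script left them, time stands still between calls to the robot, and variables do not carry over. Pictures are saved under pics/ and viewed, at most 10 in all, crops included, and the job is handed in when it is done.

```bash
mkdir -p pics; ls; python3 - <<'E'
from bench import bot, imaging
import cv2
for n in("top","side"):
    cv2.imwrite(f"pics/{n}0.png",imaging.capture(n)); print(imaging.camera_model(n))
s=bot.get_state();print(s['t'],s['tcp_pos'],s['orientation'],s['opening'])
E
```

```text
pics
{'K': array([[475.83719381,   0.        , 255.38310174],
       [  0.        , 475.83719381, 192.87366   ],
       [  0.        ,   0.        ,   1.        ]]), 'position': array([ 329.55648317,  -26.79513634, 1334.3099133 ]), 'rotation': array([ 0.20339666, -0.00183578, -1.57027896])}
{'K': array([[373.64469546,   0.        , 258.71626725],
       [  0.        , 373.64469546, 192.468885  ],
       [  0.        ,   0.        ,   1.        ]]), 'position': array([  34.56588353, -538.5950835 ,  763.38753635]), 'rotation': array([ 0.84587535,  0.00393919, -0.817536  ])}
0.1 [204.13385922 510.14716333 230.58370837] [-3.14003486e+00 -2.16868006e-04  2.76082342e+00] 1.0010846481085496
```

View pics/top0.png

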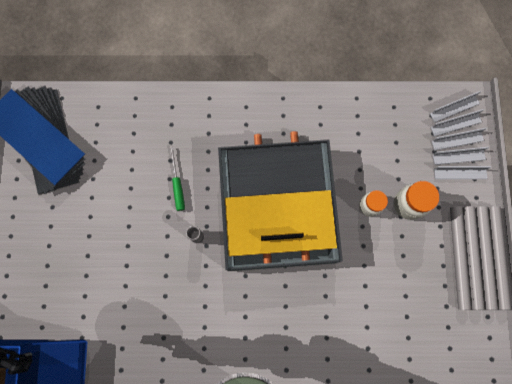

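View pics/side0.png

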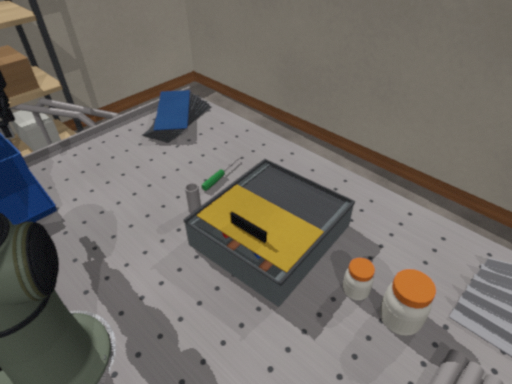

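The top view shows the yellow cover at about (281,223), with its black lip at (282,237). The jar is the small one at (375,203), next to a larger look-alike at (420,199). The tube is at (195,234) and the screwdriver at (178,180). Possible mistakes are the lip versus the black sheets (45,130), and the cover versus nothing else yellow. I choose the black bar at (282,237), on the cover.

```bash
cat > h.py <<'E'
import numpy as np, cv2
from scipy.spatial.transform import Rotation as R
from bench import bot, solve_ik, imaging
def cast(n,px,z):
    m=imaging.camera_model(n); px=np.atleast_2d(px).astype(float)
    d=np.c_[px,np.ones(len(px))]@np.linalg.inv(m['K']).T*[1,-1,-1]
    d=d@R.from_euler('xyz',m['rotation']).as_matrix().T
    return (m['position']+d*((z-m['position'][2])/d[:,2])[:,None])[:,:2]
def mask(im,lo,hi,roi=None):
    k=cv2.inRange(cv2.cvtColor(im,cv2.COLOR_BGR2HSV),np.array(lo),np.array(hi))
    if roi: z=np.zeros_like(k); x0,y0,x1,y1=roi; z[y0:y1,x0:x1]=k[y0:y1,x0:x1]; k=z
    return k
def big(k): return max(cv2.findContours(k,cv2.RETR_EXTERNAL,cv2.CHAIN_APPROX_NONE)[0],key=cv2.contourArea)[:,0]
def rect(n,k,z):
    c,s,a=cv2.minAreaRect(cast(n,big(k),z).astype(np.float32)); a=(a+45)%90-45
    return np.round(c,1),np.round(s,1),round(a,2)
E
python3 - <<'E'
from h import *
for n,roi in(("top",(200,120,360,290)),("side",(170,150,370,310))):
    im=cv2.imread(f"pics/{n}0.png")
    print(n,"cover",rect(n,mask(im,(18,120,80),(35,255,255),roi),90))
    if n=="top":
        k=mask(im,(0,0,0),(180,255,100),(216,135,345,275))|mask(im,(18,120,80),(35,255,255),roi)
        print("box",rect(n,k,95))
    r=(250,228,312,246) if n=="top" else (225,205,275,245)
    k=mask(im,(0,0,0),(180,255,35),r); c=big(k); print("lip",cv2.minAreaRect(c),cast(n,c.mean(0),110),rect(n,k,125))
im=cv2.imread("pics/top0.png")[125:285,205:355]
cv2.imwrite("pics/crop0.png",cv2.resize(im,None,fx=3.7,fy=3.7,interpolation=cv2.INTER_CUBIC))
E
```

```text
top cover (array([507.1, -94.1]), array([157.4, 284. ]), 4.3)
box (array([559.3, -96.1]), array([339.1, 375. ]), -0.37)
lip ((282.01763916015625, 236.72938537597656), (3.6047356128692627, 40.265663146972656), 85.60128784179688) [[466.74505441 -97.6010371 ]] (array([465. , -96.8]), array([  9.2, 102.7]), 4.45)
side cover (array([503.3, -92.6]), array([158.2, 286.5]), 4.2)
lip ((248.41175842285156, 227.14703369140625), (41.674156188964844, 8.746427536010742), 30.963754653930664) [[ 463.13780166 -100.43642661]] (array([ 452.9, -107.5]), array([ 24.4, 113.6]), 4.45)
```

View pics/crop0.png

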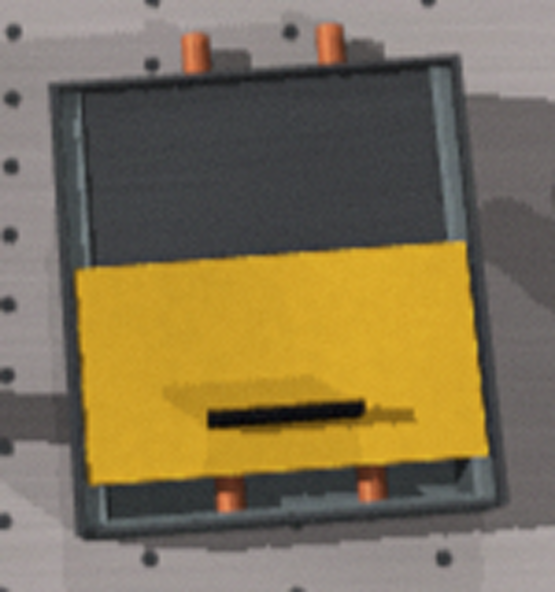

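The crop confirms the black lip on the yellow cover, running from (208,418) to (363,408) in the crop. The box yaw is about +4.4°. I'll get the box centre from its rim corners, then push.

```bash
python3 - <<'E'
from h import *
th=np.radians(4.35); u=np.array([np.cos(th),np.sin(th)]); v=np.array([-u[1],u[0]])
c=np.array([(50,85),(460,55),(85,535),(505,500)])/3.7+[205,125]
w=cast("top",c,95); print(w, w.mean(0)); 
cov=np.array([506,-93.8]); B=w.mean(0); print("cover in box",(cov-B)@u,(cov-B)@v)
# y from cover (guides), x from rim
B=B+v*((cov-B)@v)*0.5; print("B",B)
np.save("box.npy",np.r_[B,th])
P=lambda d,e=0,z=100:[*(cov+u*d+v*e),z]
for y in(th,th+np.pi,th-np.pi): print(y,solve_ik(P(-72,0,180),[np.pi,0,y]))
E
```

```text
[[ 709.39385057   71.10524169]
 [ 732.70691198 -230.17852111]
 [ 383.5078451    41.4964051 ]
 [ 407.84511387 -251.59228664]] [558.36343038 -92.29229024]
cover in box -52.32694636230233 2.4683423950014642
B [558.26981984 -91.06167429]
0.07592182246175333 [-0.39074408  0.18004745 -0.53078435  0.85996453  0.          2.67492675]
3.2175144760515466 [-0.39074408  0.18004745 -0.53078435  0.85996453  0.         -0.4666659 ]
-3.0656708311280396 [-0.39074408  0.18004745 -0.53078435  0.85996453  0.         -0.4666659 ]
```

```bash
python3 - <<'E'
from h import *
bx,by,th=np.load("box.npy"); u=np.array([np.cos(th),np.sin(th)])
cov=np.array([506,-93.8]); O=[np.pi,0,th+np.pi]
P=lambda d,z=100:[*(cov+u*d),z]
bot.grip(0.0)
bot.move_ptp(P(-74,200),O); bot.movel(P(-74,101),max_speed=120,threshold=8)
s=bot.get_state();print(s['t'],s['tcp_pos'],s['contact_force'])
end=82+52.3-56
r=bot.movel(P(end-15),max_speed=70,threshold=18)
s=bot.get_state();print(r,s['t'],s['tcp_pos'],s['contact_force'])
if not r:
    r=bot.movel(P(end+12),max_speed=25,threshold=18)
s=bot.get_state();print(r,s['t'],s['tcp_pos'],s['contact_force'],(s['tcp_pos'][:2]-[bx,by])@u)
cv2.imwrite("pics/top1.png",imaging.capture("top")[100:290,180:380].repeat(3,0).repeat(3,1))
E
```

```text
4.1667 [432.73769451 -99.52616432 101.49523301] [-0.05749736  0.12378478 -0.23078809]
False 6.275 [569.09590965 -89.02386134  99.99155421] [-2.45600989  0.2774769   0.83023454]
True 7.025 [583.83092663 -87.42538527  99.08367824] [ 0.37966213 -0.00225981 -0.62973045] 25.76328202913095
```

View pics/top1.png

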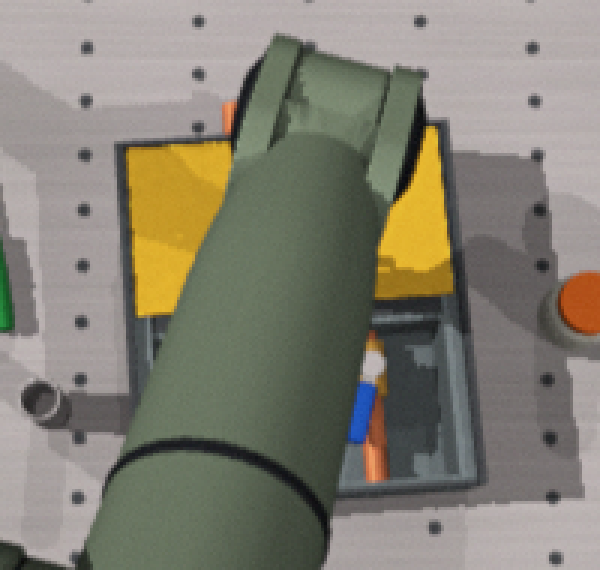

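The cover is at its rear end, with TCP box-x at 25.8 against 26 predicted. The blue handle is visible at (362,410) on the -y side, so red is at y=+40. I'll press once more gently, back off, and look.

```bash
python3 - <<'E'
from h import *
bx,by,th=np.load("box.npy"); u=np.array([np.cos(th),np.sin(th)]); B=np.array([bx,by])
p=np.array(bot.get_state()['tcp_pos'])
mv=lambda d,z,**k: bot.movel([*(p[:2]+u*d),z],**k)
r=mv(10,100,max_speed=15,threshold=12)
s=bot.get_state();print(r,s['t'],(s['tcp_pos'][:2]-B)@u,s['contact_force'])
mv(-12,101); mv(-12,200)
bot.move_ptp([330,280,230],[np.pi,0,th+np.pi])
im=imaging.capture("top");cv2.imwrite("pics/t2.png",im); print(bot.get_state()['t'])
sd=imaging.capture("side");cv2.imwrite("pics/s2.png",sd)
cv2.imwrite("pics/top2.png",cv2.resize(im[125:285,205:355],None,fx=3.7,fy=3.7,interpolation=cv2.INTER_CUBIC))
for n,i,roi in(("top",im,(200,120,360,290)),("side",sd,(170,130,370,310))):
    c,_,a=rect(n,mask(i,(18,150,80),(35,255,255),roi),90); print(n,"cover",c,a,"box-x",(c-B)@u)
    for lo,hi in(((0,170,70),(6,255,255)),((174,170,70),(180,255,255))):
        k=mask(i,lo,hi,roi)
        if k.any():
            c=big(k); print(cv2.contourArea(c),cv2.minAreaRect(c),rect(n,k,66))
E
```

```text
True 7.525 25.63694473528955 [-0.99346847  0.30365901  0.53935042]
10.2583
top cover [640.8 -83.5] 4.32 box-x 82.86598205304158
108.5 ((261.0588073730469, 240.23529052734375), (6.724844455718994, 19.957603454589844), 12.52880859375) (array([462.3, -44.2]), array([17.9, 53.3]), -12.54)
0.0 ((261.0, 250.0), (0.0, 0.0), 0.0) (array([436.2, -44. ]), array([0., 0.]), 0.0)
side cover [637.3 -82.3] 4.27 box-x 79.4670831117427
128.0 ((231.90000915527344, 229.80001831054688), (7.602630138397217, 19.677398681640625), 63.43495178222656) (array([457.9, -45.9]), array([24.8, 53.5]), -11.55)
0.0 ((232.0, 232.0), (0.0, 0.0), 0.0) (array([451.8, -51.4]), array([0., 0.]), 0.0)
```

View pics/top2.png

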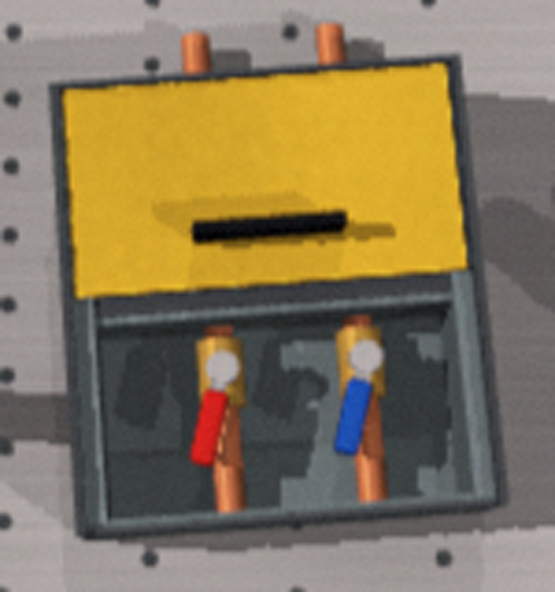

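The cover is fully back at box-x of about 82. The red handle is at crop (207,427), about 0.31 rad from open, with its pivot at box (-50,+40). The blue handle at (352,415) is well clear. I'll push red along an arc from its -y side.

```bash
python3 - <<'E'
from h import *
bx,by,th=np.load("box.npy"); u=np.array([np.cos(th),np.sin(th)]); v=np.array([-u[1],u[0]])
piv=np.array([bx,by])-50*u+40*v; rr=piv+0
def pose(a,off,z,r=50):
    h=-u*np.cos(a)+v*np.sin(a); t=u*np.sin(a)+v*np.cos(a)
    return [*(piv+r*h-off*t),z],[np.pi,0,th-np.pi/2-a]
def st(m):
    s=bot.get_state(); print(m,round(s['t'],2),np.round(s['tcp_pos'],1),np.round(s['contact_force'],1))
a0=.31
bot.move_ptp(*pose(a0,40,180))
r=bot.movel(pose(a0,40,51)[0],max_speed=100,threshold=8); st(r)
if not r:
    for a in np.r_[a0,np.linspace(a0,1.45,7)[1:],1.54,1.60,1.66]:
        p,o=pose(a,20,51); r=bot.movel(p,rot=o,max_speed=40 if a<1.5 else 15,threshold=14); st((round(a,2),r))
        if r: break
    if a>1.4:
        p=np.array(bot.get_state()['tcp_pos']); p[:2]-=18*u; bot.movel(p); p[2]=200; bot.movel(p)
        bot.move_ptp([330,280,230],[np.pi,0,th-np.pi])
        st("clear")
im=imaging.capture("top"); cv2.imwrite("pics/t3.png",im)
k=mask(im,(0,170,70),(6,255,255),(200,120,360,290))
if k.any(): print(rect("top",k,66),np.degrees(th),piv)
cv2.imwrite("pics/top3.png",cv2.resize(im[125:285,205:355],None,fx=3.7,fy=3.7,interpolation=cv2.INTER_CUBIC))
E
```

```text
False 13.6 [447.9 -82.4  51.5] [ 0.8 -1.   0. ]
(np.float64(0.31), False) 14.25 [452.1 -62.6  51. ] [-0.  -0.6  0.6]
(np.float64(0.5), False) 14.66 [451.5 -52.7  51. ] [-0.1 -1.   0.6]
(np.float64(0.69), False) 15.07 [452.8 -42.5  50.9] [-1.5 -0.5 -0.4]
(np.float64(0.88), False) 15.47 [456.2 -32.8  50.9] [-0.2 -0.2 -0. ]
(np.float64(1.07), False) 15.88 [461.3 -24.   50.9] [-0.6  0.2  0.1]
(np.float64(1.26), False) 16.29 [468.1 -16.3  51. ] [-1.2 -0.7  0.6]
(np.float64(1.45), False) 16.7 [476.2  -9.9  51. ] [-0.1  0.1 -0.2]
(np.float64(1.54), False) 17.18 [480.   -7.5  51. ] [-2.2  0.1  0.7]
(np.float64(1.6), False) 17.54 [481.8  -6.2  50.9] [-5.1 -1.6  2.7]
(np.float64(1.66), False) 17.91 [481.6  -5.1  50.3] [-11.2  -2.8   8.1]
clear 20.57 [330.4 279.5 229.7] [0.7 0.6 1.3]
(array([502.9,  -9. ]), array([18.9, 53.9]), 4.85) 4.35 [505.37989746 -54.96934671]
```

View pics/top3.png

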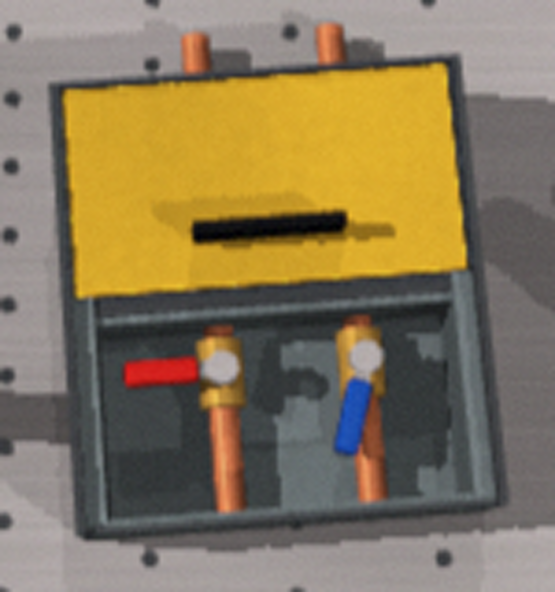

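The red handle is now at (160,372), along the box's +y and at its stop (11 N of reaction). The blue handle and the cover haven't moved, and the arm is clear.

```bash
python3 -c "
from bench import bot
bot.dwell(0.3); print(bot.sign_off())"
```

```text
the job is handed in; nothing more can be done
None
```

The job is handed in: the cover was pushed back to its rear stop, then the red handle was turned clockwise until it was fully shut against its stop; the blue handle looked unmoved, nothing around the box was touched, and the arm finished clear at about 21 s.

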